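Load a sample box through the dust flap of a locker lane

TASK

Set the long lidded sample box down lengthwise on the sill of the grey locker, between the guides in front of the sprung flap, then use the wooden push stick to slide it in through the flap until you feel it meet the friction-held backstop hidden inside, and push on gently just until the backstop gives by some 5 mm (more than 2, never over 12; do not ram it). Draw the stick out so that the flap closes behind the box, and leave the stick lying flat on the bench beside the sill. Do not disturb the short box, jar, mug, rock or hand lens.

Things in the scene. Friction and masses are not known exactly. Their poses are not given: they have to be found in the camera images.
- locker: Grey steel one-lane locker fixed on the bench, 160 mm wide, 130 mm high. Origin on the bench (z=0) below the middle of the shut flap; x points level into the lane, y across, z up. Housing from x=-6 to 260 mm. Lane floor 12 mm above the bench, lane 64 mm wide inside, its mouth open from 12 to 82 mm above the bench. Clear roof window over the first 96 mm.
- sill (a point): Middle of the locker's open sill, on its floor (12 mm above the bench), 65 mm before the flap; axes as the locker's. The steel sill runs 130 mm out from the flap and is 100 mm wide. Two low guides on it (8 mm thick, 9 mm above the sill) funnel from 77 mm apart at the outer end to 61 mm at the flap.
- flap (a joint): Aluminium flap, 60 wide, 62 long, 4 mm thick, hung on a level hinge 80 mm above the bench in the lane mouth. 0 = shut, grows (rad) as it swings in; opens inward only, shut by a spring. A box pushed in feels 3 to 8 N while opening it and with the flap riding on its lid, then 1 to 4 N once its rear end is 60 mm past the flap.
- mouth (a point): Middle of the lane mouth, on the lane floor below the shut flap; axes as the locker's. Deep in the lane, hidden under the roof, stands the backstop: an upright rubber-faced plate that slides straight in when pushed and stays where left. Its face is 175 to 205 mm past here (unknown), so the long box meets it with its rear end 75 to 105 mm past. It slides at about 9 N on top of the box's own force.
- long_box_mid (a point): Centre (24 mm up) of the long translucent lidded sample box: 100 mm long (x axis), 56 mm wide (y), 48 mm high (z), straight sides, about 0.3 kg, standing on the bench; the longer of two such boxes. Either end may go in first.
- stick_grip (a point): Centre of the wooden push stick's handle (70 long, 24 wide, 40 mm high; this point 20 mm up). The stick lies on the bench; x runs along it to the head, z up. A bar 16 wide, 18 mm high, flush with the underside, leads to a head 44 wide, 18 mm high, its flat front face 200 mm ahead of this point. 0.16 kg, mostly in the handle.
- stick_head (a point): Middle of the flat front face of the push stick's head, 9 mm above the stick's underside; same axes.
- short_box_mid (a point): Centre of the short lidded sample box, 66 x 56 x 40 mm, a bystander.
- tub: Screw-top jar, 68 mm across, 62 mm high, origin under its middle; a bystander.
- mug: White mug, 76 mm across, 85 mm high, origin under its middle; a bystander.
- rock: Rock specimen about 64 mm across and 40 mm high, origin under its middle; a bystander.
- lens: Hand lens lying flat, 60 mm ring with a handle, 10 mm thick, origin under the middle of the ring; a bystander.
Things that resemble listed ones, but are neither listed nor needed, are in the scene too. Of the things shaped like the part that bears stick_grip, the wooden one is meant.

How it is judged:
On the way, in this order (a step that is already met when the one before it is completed fails the run):
1. the long box stands flat on the sill, between the guides and in front of the flap (x of long_box_mid in the frame of locker between -0.13 and -0.035 m and y of long_box_mid in the frame of locker between -0.014 and 0.014 m and z of long_box_mid in the frame of locker between 0.032 and 0.042 m and angle between the x axis of long_box and the x axis of locker, either way round below 0.15 rad and value of joint flap below 0.3 rad), for 0.2 s.
2. the long box is all the way through the flap (x of long_box_mid in the frame of locker above 0.11 m), for 0.1 s.
At the end, for the whole second after the job is handed in: Long box flat in the lane behind the flap (centre 115 to 170 mm past it, within 12 mm of mid-lane, tilt under 0.1 rad), backstop pushed in 1.5 to 13 mm, flap shut (under 0.06 rad), push stick lying flat on the bench, not on the sill; box and stick at rest (x of long_box_mid in the frame of locker between 0.115 and 0.17 m and y of long_box_mid in the frame of locker between -0.012 and 0.012 m and z of long_box_mid in the frame of locker between 0.03 and 0.042 m and angle between each of long_box_mid, stick_grip's own z axis and vertical below 0.1 rad and distance of backstop from where it was at the start of the episode between 0.0015 and 0.013 m and value of joint flap below 0.06 rad and height (world z) of stick_grip below 0.026 m and linear speed of each of long_box, stick below 0.02 m/s); the robot touches nothing.
It fails at once if the backstop is driven in more than 13 mm (distance of backstop from where it was at the start of the episode above 0.013 m).
It fails at once if the box is rammed against the backstop with more than 25 N (contact force between long_box and backstop above 25 N).
It fails at once if a bystander (short box, jar, mug, rock or hand lens) is shifted more than 30 mm (distance of any of short_box_mid, tub, mug, rock, lens from where it was at the start of the episode above 0.03 m).
It also fails if it takes over 72 s, if anything falls off the work surface, if the arm or the gripper's body presses on something with over 40 N, if the wrist force passes 120 N, or if a joint passes its speed limit or range.

ROBOT

A 6-joint arm with a two-finger parallel gripper is mounted at the origin on the work surface. World frame = base frame: x ahead of the robot, y to its left, z up, the work surface at z = 0. Lengths are in m, angles in rad, forces in N, time in s.
With the tool pointing down it reaches from about 0.225 to 0.725 m from the base axis. Payload 3.1 kg.
Tool frame: the origin (TCP) lies on the centre line of the jaws, within the pads' length; the fingertips stand robot.finger_overhang ahead of it and the grasp point (between the pads) lies 5 mm behind it (robot.finger_overhang is the distance from the TCP to the fingertips, in m); z points along the fingers, y is the direction in which the jaws open and shut (so a half turn about z gives the same grasp; the last joint's range is limited). The gripper opens to 85 mm and grips with 20 to 120 N. Pads are 22 mm wide; open, the fingers measure 114 mm over their backs; the gripper's body (76 mm by 85 mm) begins 54 mm behind the grasp point. The pads swing forward as they close: fully open they stand 13 mm farther back than shut.
Start: joints at [-1.362, 0.048, 0.099, 1.622, 0, 1.443], TCP at [0.173, -0.496, 0.245] pointing down, gripper open.
Joint ranges: [-2.91, 2.91], [-0.99, 1.94], [-1.21, 1.42], [-2.12, 2.29], [-1.49, 1.47], [-3.14, 3.14]. Speed limits (rad/s): [2.79, 2.79, 3.14, 3.14, 3.14, 3.14].

INTERFACE

Orientations are given as a rotation vector (axis times angle).
In Python, from plant import telemetry, viewer, robot, finder gives the robot as it stands. The module is installed in compiled form; this text tells all that it offers.
- The arm moves only by the shell command python3 -m crank 'ROWS' [FORCE]. ROWS is JSON, a list of rows, each a list of 7 numbers: the shift along the tool's x, y, z in m, then the turn, a rotation vector about the tool's x, y, z in rad, then the opening, from 0 (shut) to 1 (fully open). In form: [[x, y, z, rx, ry, rz, hand], ...]. A call has 1 to 20 rows; each row is the pose to reach, as a shift and turn from the pose measured when the call began, along the tool's axes at that moment; what a row does not reach only later rows make up. A row lasts 1/10 s, in which the tool goes at most 50 mm and 8.59 degrees, less where a joint would pass 70% of its speed; a pose out of reach is approached as far as the arm can. A call with a gripper value outside its range is refused whole. The fingers move at their own pace and stop on an object; FORCE is the grip in N (left out, the last holds). Time passes only in rows, so rows that repeat a pose let the fingers close. It gives the time, the measured TCP pose, the force and the opening at its end, in the units of the state.
- telemetry.state(): the state, without advancing time (a new reading comes with each control period).
- viewer.capture(name): name is "side" or "top"; returns the picture (420x560x3 uint8, blue, green, red); there is no depth.
- viewer.camera_model(name): a dict with "intrinsics" (3x3 intrinsics, pixels), "dist" ([k1, k2, p1, p2, k3] as OpenCV has them; the pictures are not rectified), "pose" (4x4, takes a point from camera to world coordinates). Camera axes: x right, y up, looking along -z (the intrinsics and any distortion apply to the point x, -y, -z); pixel columns grow to the right and rows downward; lengths in m; the calibration is good to about 2 mm. A picture is of the moment at which its call begins. camera_model takes no time and is no camera call.
- robot.close_job(): hands the job in, once; it reports no verdict.
Trained networks look in the newest picture that a camera, given by its name, has taken for a name from the list of things; names that differ only in an ending like _2 or _b are one class to them, and where a whole thing is asked for, a point or a joint stands for the part that bears it (a point fixed in the world has none). Each returns a list of dicts, best first, with "conf" (0 to 1); they miss things now and then, are a little off and sometimes report something else, mostly with a low value. They report only what shows in the picture. A call takes as long as a camera call. They do not tell look-alikes from the thing itself.
- finder.boxes_of(label, camera): "xyz" ([x, y, z] in m, in world coordinates, good to about 4 mm: the middle of the surface that is visible of it).
The state is a dict: "t": time; "joint_pos": joint angles; "qd": joint speeds; "tau": joint torques, N m; "position": TCP position; "orientation": TCP orientation; "force": force on the tool from outside, world axes, zero at the start; "ft_torque": the same for the moment, N m; "grip_width": finger opening in m.
Only numpy, scipy, OpenCV 4.12 (cv2) and the standard library are available. Lean on these libraries where they do the work, as an engineer would, in place of code of your own. Each camera call takes 0.05 s, during which the arm holds its last target. There are 200 camera calls.

## Working session

There is one attempt and no reset: what is moved stays moved. The work goes in short steps, Python scripts to look and compute and a shell command to move; the robot and the scene stay as the last step left them, time stands still between calls to the robot, and variables do not carry over. Pictures are saved under pics/ and viewed, about 8 in all and at most 12, crops included, and the job is handed in when it is done.

```bash
mkdir -p pics; cat > h.py <<'E'
import numpy as np, cv2
from plant import telemetry, viewer, robot, finder
from scipy.spatial.transform import Rotation as R
def px2w(cam,pts,z):
    m=viewer.camera_model(cam);K=np.array(m["intrinsics"],float);d=np.array(m["dist"],float);T=np.array(m["pose"])
    u=cv2.undistortPoints(np.array(pts,float).reshape(-1,1,2),K,d)[:,0]
    r=np.c_[u[:,0],-u[:,1],-np.ones(len(u))]@T[:3,:3].T;o=T[:3,3]
    s=(np.broadcast_to(z,len(u))-o[2])/r[:,2];return o+r*s[:,None]
def w2px(cam,P):
    m=viewer.camera_model(cam);K=np.array(m["intrinsics"],float);d=np.array(m["dist"],float);T=np.array(m["pose"])
    c=(np.array(P,float).reshape(-1,3)-T[:3,3])@T[:3,:3]
    return cv2.projectPoints(c*[1,-1,-1],np.zeros(3),np.zeros(3),K,d)[0][:,0]
E
cat > a.py <<'E'
from h import *
np.set_printoptions(precision=4,suppress=True)
a=viewer.capture("top");b=viewer.capture("side")
cv2.imwrite("pics/top.png",a);cv2.imwrite("pics/side.png",b)
for n in ["locker","long_box_mid","stick_grip","short_box_mid","tub","mug","rock","lens","flap"]:
    for c in ["top","side"]:
        for q in finder.boxes_of(n,c)[:4]:
            print(n,c,round(q["conf"],2),np.round(q["xyz"],3),w2px(c,q["xyz"])[0].round())
s=telemetry.state();print(s);print(robot.finger_overhang)
for c in ["top","side"]: print(np.array(viewer.camera_model(c)["pose"]))
E
python3 a.py
```

```text
locker top 0.63 [0.56  0.192 0.137] [153. 156.]
locker side 0.84 [0.554 0.138 0.109] [269. 150.]
long_box_mid top 0.82 [ 0.429 -0.323  0.05 ] [373. 223.]
long_box_mid side 0.8 [ 0.425 -0.336  0.047] [297. 280.]
stick_grip top 0.71 [ 0.202 -0.35   0.02 ] [381. 317.]
stick_grip top 0.63 [ 0.416 -0.118  0.019] [288. 227.]
stick_grip side 0.88 [ 0.162 -0.403  0.035] [216. 339.]
stick_grip side 0.86 [ 0.414 -0.139  0.022] [265. 238.]
short_box_mid top 0.64 [ 0.566 -0.351  0.038] [382. 169.]
short_box_mid top 0.3 [0.557 0.193 0.132] [153. 158.]
short_box_mid side 0.85 [ 0.56  -0.368  0.04 ] [346. 272.]
tub top 0.8 [ 0.759 -0.1    0.065] [283.  89.]
mug top 0.77 [0.384 0.198 0.036] [159. 237.]
rock top 0.63 [0.74  0.016 0.035] [238. 100.]
rock top 0.21 [ 0.414 -0.118  0.018] [288. 228.]
rock side 0.61 [0.744 0.011 0.025] [335. 175.]
lens top 0.85 [ 0.726 -0.273  0.01 ] [349. 111.]
lens top 0.25 [ 0.415 -0.121  0.019] [289. 228.]
lens side 0.86 [ 0.726 -0.283  0.008] [378. 239.]
flap top 0.5 [ 0.415 -0.118  0.017] [287. 228.]
flap side 0.72 [0.566 0.106 0.049] [276. 168.]
{'t': 1.0, 'joint_pos': array([-1.3618,  0.048 ,  0.0992,  1.622 , -0.    ,  1.443 ]), 'qd': array([-0.0003, -0.0003, -0.0018,  0.0012,  0.0025,  0.0001]), 'tau': array([ -0.0002, -33.8659,  32.0165,   0.0013,  -0.0002,  -0.    ]), 'position': array([ 0.1735, -0.4955,  0.2453]), 'orientation': array([-3.0971, -0.5266,  0.    ]), 'force': array([0.4722, 0.523 , 0.3874]), 'ft_torque': array([ 0.0218,  0.0015, -0.0337]), 'grip_width': 0.08555348441151317}
0.014
[[ 0.0236  0.9912 -0.1301  0.3369]
 [-0.9997  0.0231 -0.0058 -0.09  ]
 [-0.0028  0.1302  0.9915  0.9839]
 [ 0.      0.      0.      1.    ]]
[[ 0.9063  0.3138 -0.2829  0.067 ]
 [-0.4221  0.6416 -0.6405 -1.0291]
 [-0.0195  0.6999  0.714   1.1422]
 [ 0.      0.      0.      1.    ]]
```

View pics/top.png

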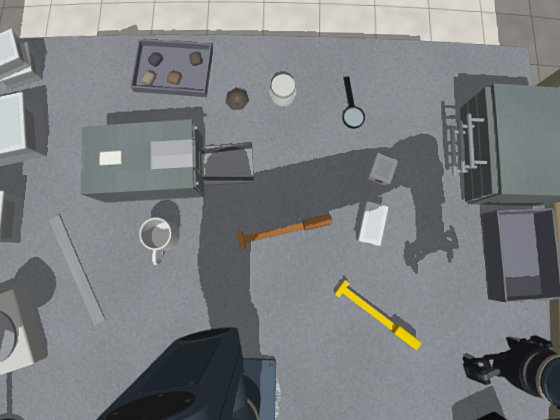

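View pics/side.png

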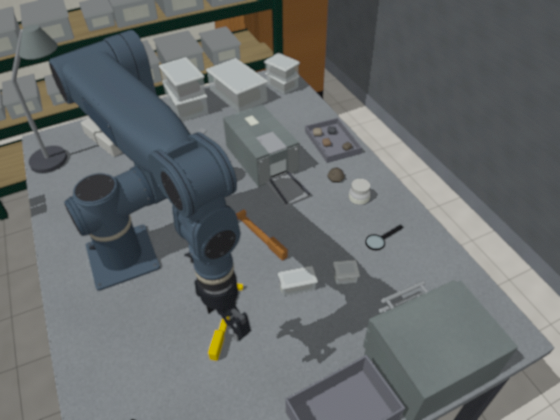

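The top picture shows the locker at about (140,160), with its sill at (228,162) facing right. Stick candidates are the orange-brown wooden one (285,230) and a yellow one (378,313); I choose the wooden one. Box candidates are the longer one (373,223) and the short one (383,168); I choose the longer. One close crop to check.

```bash
python3 - <<'E'
import cv2
a=cv2.imread("pics/top.png")
cv2.imwrite("pics/crop.png",cv2.resize(a[120:260,190:400],None,fx=3.8,fy=3.8,interpolation=cv2.INTER_CUBIC))
E
```

```text
(no output)
```

View pics/crop.png

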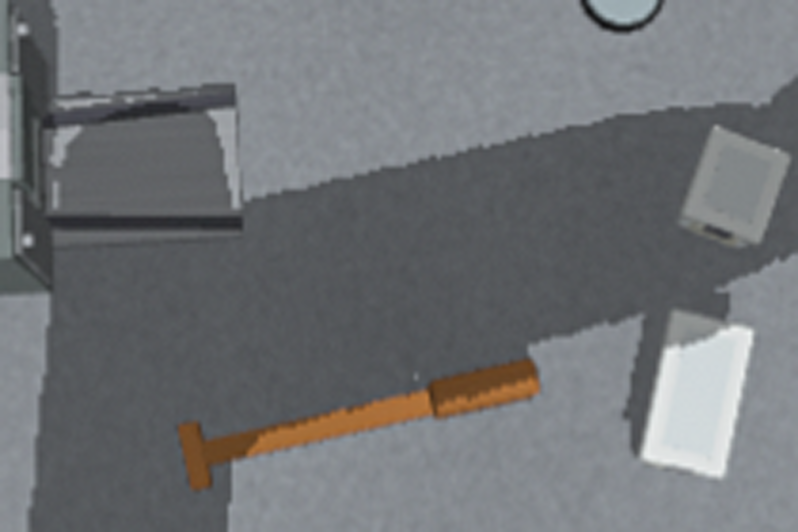

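The wooden stick runs from its head (195,455 in the crop) to its handle (485,387). The long box is at (697,400). The sill guides run from x=50 to x=240. Next I measure poses and crop the locker.

```bash
python3 - <<'E'
from h import *
np.set_printoptions(precision=4,suppress=True)
c=lambda p:np.array(p,float)/3.8+[190-.37,120-.37]
f=lambda n,p,z:print(n,px2w("top",c(p),z).round(4).tolist())
f("guide outer ends",[(235,85),(242,229)],.021)
f("guide flap ends",[(50,98),(50,215)],.021)
f("head corners",[(180,424),(201,421),(213,487),(190,491)],.018)
f("handle corners",[(430,381),(531,357),(540,388),(437,417)],.03)
f("box top",[(670,311),(753,328),(724,478),(641,458)],.048)
f("short",[(715,126),(789,155),(759,243),(681,222)],.03)
a=cv2.imread("pics/top.png")
cv2.imwrite("pics/crop2.png",cv2.resize(a[105:215,70:265],None,fx=4,fy=4,interpolation=cv2.INTER_CUBIC))
E
```

```text
guide outer ends [[0.6324, -0.0215, 0.021], [0.5337, -0.0293, 0.021]]
guide flap ends [[0.6209, 0.1031, 0.021], [0.5405, 0.0989, 0.021]]
head corners [[0.4037, 0.0074, 0.018], [0.406, -0.0062, 0.018], [0.3632, -0.0155, 0.018], [0.3602, -0.0006, 0.018]]
handle corners [[0.4345, -0.1547, 0.03], [0.4517, -0.2201, 0.03], [0.4316, -0.226, 0.03], [0.4113, -0.1595, 0.03]]
box top [[0.4813, -0.307, 0.048], [0.4715, -0.3607, 0.048], [0.3751, -0.341, 0.048], [0.3867, -0.2879, 0.048]]
short [[0.6096, -0.3428, 0.03], [0.5912, -0.3924, 0.03], [0.5309, -0.3709, 0.03], [0.5436, -0.319, 0.03]]
```

View pics/crop2.png

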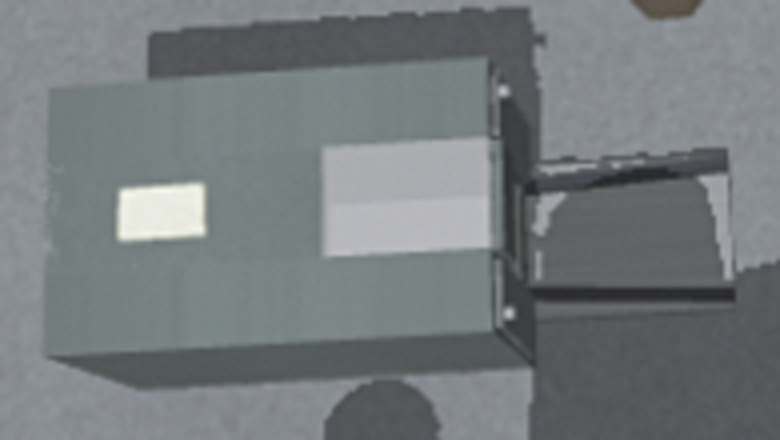

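The locker crop shows the roof corners at (50,88), (46,356), (488,58) and (493,331), and the sill's outer edge at x≈730.

```bash
python3 - <<'E'
from h import *
from scipy.optimize import least_squares
np.set_printoptions(precision=4,suppress=True)
c1=lambda p:np.array(p,float)/3.8+[190-.37,120-.37]
c2=lambda p:np.array(p,float)/4+[70-.37,105-.37]
def fit(M,px,x0):
    M=np.array(M,float)
    def P(v):
        r=R.from_euler("z",v[2]).as_matrix();return M@r.T+[v[0],v[1],0]
    s=least_squares(lambda v:(w2px("top",P(v))-px).ravel(),x0);print(s.x.round(4),"resid px\n",s.fun.reshape(-1,2).round(1).tolist());return s.x
M=[(.26,-.08,.13),(.26,.08,.13),(-.006,-.08,.13),(-.006,.08,.13)]
px=c2([(50,88),(46,356),(488,58),(493,331)])
print("roof");fit(M,px,[.57,.1,1.5])
M2=[(-.13,-.0465,.021),(-.13,.0465,.021)];p2=c1([(235,85),(242,229)])
print("all");L=fit(M+M2,np.r_[px,p2],[.57,.1,1.5])
print("box");fit([(.05,-.028,.048),(.05,.028,.048),(-.05,.028,.048),(-.05,-.028,.048)],c1([(753,328),(670,311),(641,458),(724,478)])[[0,1,2,3]],[.43,-.32,-.2])
print("stick");fit([(.2,-.022,.018),(.2,.022,.018),(.035,-.012,.04),(-.035,-.012,.04),(.035,.012,.04),(-.035,.012,.02)],c1([(180,424),(190,491),(430,381),(531,357),(437,417),(540,388)]),[.43,-.2,1.8])
r=R.from_euler("z",L[2]).as_matrix()
for n,p in dict(mouth=(0,0,.012),sill=(-.065,0,.012)).items(): print(n,r@p+[L[0],L[1],0])
s=telemetry.state();print(R.from_rotvec(s["orientation"]).as_matrix())
E
```

```text
roof
[0.5711 0.1071 1.6472] resid px
 [[-1.2, -0.1], [-1.9, 0.2], [1.4, -0.1], [1.6, -0.1]]
all
[0.5718 0.1063 1.6504] resid px
 [[-1.0, -0.1], [-1.4, 0.2], [1.7, -0.4], [2.1, -0.4], [-0.8, 1.5], [-0.9, -0.8]]
box
[ 0.4287 -0.3242 -0.2003] resid px
 [[0.3, -0.2], [-0.1, -0.8], [-0.5, 0.6], [0.3, 0.4]]
stick
[ 0.4319 -0.1899  1.8251] resid px
 [[-0.7, 0.3], [0.5, -0.0], [-0.4, -0.5], [0.8, -0.7], [0.1, -0.4], [-0.3, 1.4]]
mouth [0.5718 0.1063 0.012 ]
sill [0.5769 0.0415 0.012 ]
[[ 0.9438  0.3305 -0.    ]
 [ 0.3305 -0.9438  0.    ]
 [-0.     -0.     -1.    ]]
```

```bash
cat >> h.py <<'E'
def to(*goals):
    s=telemetry.state();A=R.from_rotvec(s["orientation"]);p=s["position"]
    for x,y,z,yaw in goals:
        G=R.from_matrix(np.array([[np.cos(yaw),np.sin(yaw),0],[np.sin(yaw),-np.cos(yaw),0],[0,0,-1.]]).T.T)
        print((A.inv().apply(np.array([x,y,z])-p)).round(4),(A.inv()*G).as_rotvec().round(4))
L=(0.5718,0.1063,1.6504)
def lk(x,y=0): # locker -> world xy
    c,s_=np.cos(L[2]),np.sin(L[2]);return L[0]+c*x-s_*y,L[1]+s_*x+c*y
def inv(p):
    c,s_=np.cos(L[2]),np.sin(L[2]);d=np.array(p[:2])-L[:2];return np.array([c*d[0]+s_*d[1],-s_*d[0]+c*d[1]])
E
python3 -c "
from h import *
to((.4287,-.3242,.14,-.2003),(.4287,-.3242,.028,-.2003))"
```

```text
[ 0.2975 -0.0773  0.1053] [-0.      0.      0.5371]
[ 0.2975 -0.0773  0.2173] [-0.      0.      0.5371]
```

```bash
python3 -m crank '[[0.05,-0.013,0.02,0,0,0.1,1],[0.1,-0.026,0.04,0,0,0.2,1],[0.15,-0.039,0.06,0,0,0.3,1],[0.2,-0.052,0.08,0,0,0.4,1],[0.25,-0.065,0.09,0,0,0.5,1],[0.2975,-0.0773,0.105,0,0,0.537,1],[0.2975,-0.0773,0.105,0,0,0.537,1],[0.2975,-0.0773,0.14,0,0,0.537,1],[0.2975,-0.0773,0.18,0,0,0.537,1],[0.2975,-0.0773,0.205,0,0,0.537,1],[0.2975,-0.0773,0.217,0,0,0.537,1],[0.2975,-0.0773,0.217,0,0,0.537,1]]' 60; python3 -m crank '[[0,0,0,0,0,0,0.8],[0,0,0,0,0,0,0.5],[0,0,0,0,0,0,0.4],[0,0,0,0,0,0,0.4],[0,0,0,0,0,0,0.4],[0,0,0,0,0,0,0.4]]' 60; python3 -c "
from h import *
a=viewer.capture('side');s=telemetry.state();print(s['position'],s['grip_width'])
to((.4287,-.3242,.14,-.2003))
cv2.imwrite('pics/g1.png',cv2.resize(a[200:340,200:400],None,fx=3,fy=3))"
```

```text
t: 2.2
position: [0.4274, -0.323, 0.0262]
orientation: [-3.123, 0.314, 0.005]
force: [0.3, 0.6, -0.4]
grip_width: 0.0854
t: 2.8
position: [0.4287, -0.3245, 0.0285]
orientation: [3.126, -0.314, -0.0]
force: [-0.5, -2.5, 5.8]
grip_width: 0.0554
[ 0.42871573 -0.32449065  0.02854234] 0.05531168464899289
[-1.000e-04 -3.000e-04 -1.115e-01] [ 0.0003  0.     -0.0002]
```

View pics/g1.png

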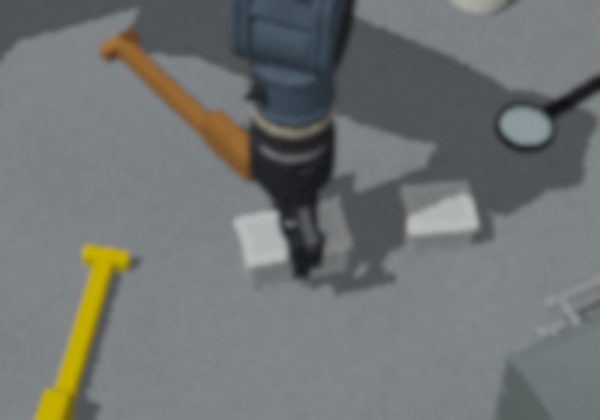

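Seen from the side, the jaws at about (300,230) straddle the long box mid-length. The width reads 55 mm, so it is gripped. Now to lift it.

```bash
python3 -m crank '[[0,0,-0.02,0,0,0,0.4],[0,0,-0.05,0,0,0,0.4],[0,0,-0.08,0,0,0,0.4],[0,0,-0.1,0,0,0,0.4],[0,0,-0.1,0,0,0,0.4]]' 60; python3 -c "
from h import *
to((*lk(-.085),.115,L[2]),(*lk(-.085),.043,L[2]));print(telemetry.state()['joint_pos'],telemetry.state()['position'])"
```

```text
t: 3.35
position: [0.4302, -0.3258, 0.1317]
orientation: [3.122, -0.314, 0.007]
force: [0.1, -1.2, -2.5]
grip_width: 0.055
[ 0.0762 -0.3701  0.0158] [ 6.9000e-03 -3.0000e-04 -1.8508e+00]
[ 0.0758 -0.3703  0.0878] [ 6.9000e-03 -3.0000e-04 -1.8508e+00]
[-7.72469815e-01  8.43968299e-02 -8.83267681e-02  1.39210288e+00
 -1.38018288e-04  2.56956532e+00] [ 0.43018002 -0.32584534  0.13168575]
```

```bash
python3 -m crank '[[0.005,-0.025,0,0,0,-0.12,0.4],[0.01,-0.05,0,0,0,-0.25,0.4],[0.016,-0.08,0,0,0,-0.38,0.4],[0.022,-0.11,0,0,0,-0.51,0.4],[0.028,-0.14,0,0,0,-0.64,0.4],[0.034,-0.17,0,0,0,-0.77,0.4],[0.04,-0.2,0,0,0,-0.9,0.4],[0.046,-0.225,0,0,0,-1.03,0.4],[0.052,-0.25,0,0,0,-1.16,0.4],[0.058,-0.28,0,0,0,-1.29,0.4],[0.064,-0.31,0,0,0,-1.42,0.4],[0.07,-0.34,0,0,0,-1.55,0.4],[0.076,-0.36,0,0,0,-1.68,0.4],[0.0762,-0.37,0,0,0,-1.8,0.4],[0.0762,-0.3701,0.0,0.007,0,-1.851,0.4],[0.0762,-0.3701,0.01,0.007,0,-1.851,0.4],[0.0762,-0.3701,0.0158,0.007,0,-1.851,0.4],[0.0762,-0.3701,0.0158,0.007,0,-1.851,0.4]]' 60; python3 -c "
from h import *
a=viewer.capture('top');b=viewer.capture('side')
to((*lk(-.085),.07,L[2]),(*lk(-.085),.043,L[2]))
A=cv2.resize(a[110:220,170:290],None,fx=4,fy=4,interpolation=2);B=cv2.resize(b[130:240,220:330],None,fx=4,fy=4,interpolation=2)
cv2.imwrite('pics/h1.png',np.hstack([A[:,:400],B[:,:400]]))"
```

```text
t: 5.15
position: [0.5765, 0.0215, 0.1118]
orientation: [-2.13, -2.304, 0.005]
force: [0.1, -0.2, -4.1]
grip_width: 0.0554
[0.0001 0.0009 0.0438] [-0.0019 -0.0006 -0.0008]
[0.0001 0.0009 0.0708] [-0.0019 -0.0006 -0.0008]
```

View pics/h1.png

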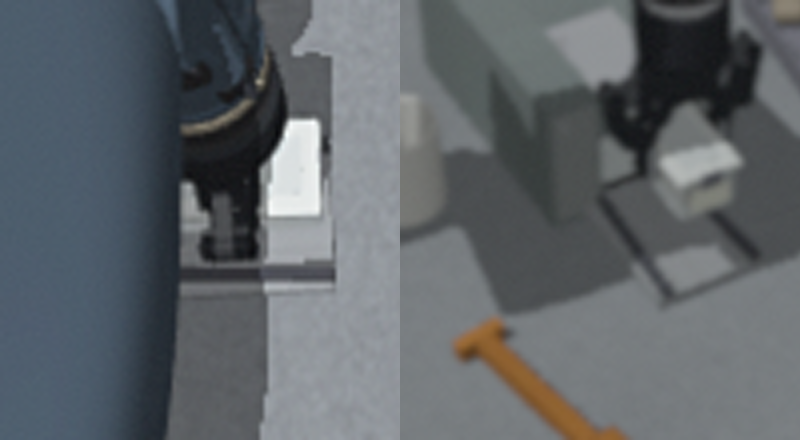

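The box hangs above the sill, in line with it in both views: box end at (295,165) in the top view and (700,180) in the side view, with the guides on either side. Lowering it.

```bash
python3 -m crank '[[0,0.001,0.02,0,0,0,0.4],[0,0.001,0.04,0,0,0,0.4],[0,0.001,0.05,0,0,0,0.4],[0,0.001,0.058,0,0,0,0.4],[0,0.001,0.063,0,0,0,0.4],[0,0.001,0.067,0,0,0,0.4],[0,0.001,0.07,0,0,0,0.4],[0,0.001,0.072,0,0,0,0.4],[0,0.001,0.072,0,0,0,0.4]]' 60; python3 -c "
from h import *
s=telemetry.state();print(inv(s['position']),s['force'])"
```

```text
t: 6.15
position: [0.5787, 0.0215, 0.0419]
orientation: [-2.131, -2.306, 0.001]
force: [0.6, -0.0, -2.4]
grip_width: 0.0552
[-0.08511592 -0.0001416 ] [ 5.92315215e-01 -1.33492976e-03 -2.35216617e+00]
```

```bash
python3 -m crank '[[0,0,0.001,0,0,0,0.4],[0,0,0.002,0,0,0,0.4],[0,0,0.002,0,0,0,0.4]]' 60;python3 -m crank '[[0,0,0,0,0,0,0.7],[0,0,0,0,0,0,0.8],[0,0,0,0,0,0,0.8],[0,0,0,0,0,0,0.8],[0,0,-0.02,0,0,0,0.8],[0,0,-0.05,0,0,0,0.8],[0,0,-0.09,0,0,0,0.8],[0,0,-0.11,0,0,0,0.8],[0,0,-0.11,0,0,0,0.8]]' 60; python3 -c "
from h import *
to((.4319,-.1899,.15,1.8251),(.4319,-.1899,.028,1.8251))"
```

```text
t: 6.45
position: [0.5791, 0.0215, 0.0406]
orientation: [-2.132, -2.307, 0.0]
force: [-2.0, -0.5, -0.4]
grip_width: 0.0554
t: 7.35
position: [0.5821, 0.0212, 0.1557]
orientation: [2.128, 2.303, 0.008]
force: [0.1, -0.2, 1.3]
grip_width: 0.0683
[-0.1986 -0.1664  0.0045] [ 0.0081  0.0018 -0.1755]
[-0.1985 -0.1674  0.1265] [ 0.0081  0.0018 -0.1755]
```

```bash
python3 -m crank '[[-0.03,-0.025,0,0,0,-0.03,0.6],[-0.06,-0.05,0,0,0,-0.06,0.6],[-0.095,-0.08,0,0,0,-0.09,0.6],[-0.13,-0.11,0,0,0,-0.12,0.6],[-0.165,-0.14,0,0.008,0.002,-0.15,0.6],[-0.1986,-0.1664,0.0045,0.008,0.002,-0.1755,0.6],[-0.1986,-0.1664,0.0045,0.008,0.002,-0.1755,0.6],[-0.1986,-0.1664,0.0045,0.008,0.002,-0.1755,0.6]]'; python3 -c "
from h import *
a=viewer.capture('top');b=viewer.capture('side')
for q in finder.boxes_of('long_box_mid','top')[:1]+finder.boxes_of('long_box_mid','side')[:1]: print(q,inv(q['xyz']))
to((.4319,-.1899,.15,1.8251),(.4319,-.1899,.028,1.8251))
A=cv2.resize(a[120:260,190:340],None,fx=4,fy=4,interpolation=2);B=cv2.resize(b[150:270,250:310],None,fx=3,fy=4,interpolation=2)
A[480:]=A[480:];cv2.imwrite('pics/h2.png',np.hstack([A[:480],B]))"
```

```text
t: 8.15
position: [0.4309, -0.1902, 0.1487]
orientation: [-1.924, -2.481, -0.001]
force: [-0.1, -0.4, -0.6]
grip_width: 0.0513
{'xyz': [0.5748, 0.0246, 0.0612], 'conf': 0.56} [-0.08167984  0.00350625]
{'xyz': [0.5884, -0.0058, 0.0585], 'conf': 0.58} [-0.11306504 -0.00763328]
[-0.0009 -0.0008 -0.0003] [ 0.0001 -0.0008  0.0019]
[-0.001  -0.0008  0.1217] [ 0.0001 -0.0008  0.0019]
```

View pics/h2.png

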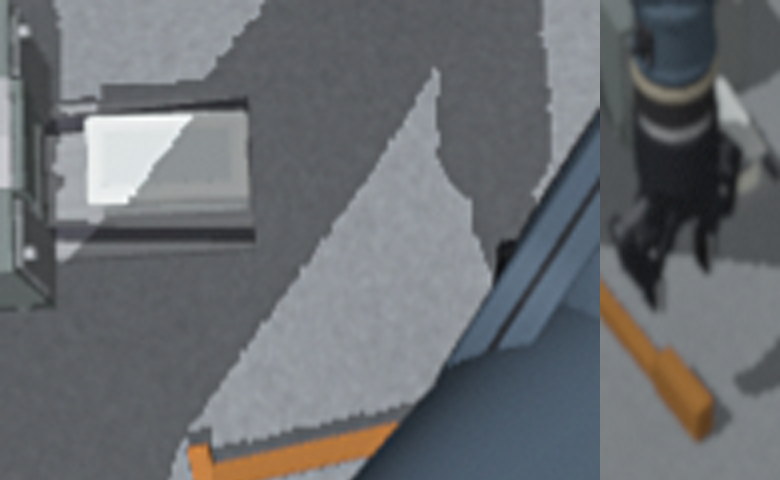

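The box lies between the guides (top corners about (87,116), (247,110), (250,203), (90,206)), clear of the flap. Descending on the stick handle.

```bash
python3 -m crank '[[-0.001,-0.001,0.03,0,0,0,0.6],[-0.001,-0.001,0.06,0,0,0,0.6],[-0.001,-0.001,0.09,0,0,0,0.6],[-0.001,-0.001,0.11,0,0,0,0.6],[-0.001,-0.001,0.122,0,0,0,0.6],[-0.001,-0.001,0.122,0,0,0,0.6],[-0.001,-0.001,0.122,0,0,0,0.4],[-0.001,-0.001,0.122,0,0,0,0.2],[-0.001,-0.001,0.122,0,0,0,0.15],[-0.001,-0.001,0.122,0,0,0,0.15],[-0.001,-0.001,0.122,0,0,0,0.15]]' 80; python3 -c "
from h import *
c=np.array([(87,116),(247,110),(250,203),(90,206)])/4+[190-.37,120-.37]
w=px2w('top',c,.06);print(w,inv(w.mean(0)));d=w[0]-w[1]+w[3]-w[2];print(np.arctan2(d[1],d[0]))
print(telemetry.state()['position'],telemetry.state()['force'])"
```

```text
t: 9.45
position: [0.4332, -0.1907, 0.0296]
orientation: [1.917, 2.485, 0.002]
force: [0.2, 0.8, 6.2]
grip_width: 0.0225
[[ 0.60166677  0.07364067  0.06      ]
 [ 0.60740321 -0.02443156  0.06      ]
 [ 0.54920451 -0.02815412  0.06      ]
 [ 0.54528472  0.06908454  0.06      ]] [-0.08382508  0.00258412]
1.620196377032064
[ 0.43318422 -0.19070582  0.02957451] [0.2037743  0.83099999 6.16326226]
```

```bash
python3 -m crank '[[0,0,-0.02,0,0,0,0.15],[0,0,-0.04,0,0,0,0.15],[0,0,-0.06,0,0,0,0.15],[0,0,-0.08,0,0,0,0.15],[0,0,-0.09,0,0,0,0.15],[0,0,-0.09,0,0,0,0.15],[0,0,-0.09,0,0,0,0.15]]' 100; python3 -c "
from h import *
to((*lk(-.365),.12,L[2]),(*lk(-.365),.0465,L[2]))"
```

```text
t: 10.15
position: [0.4325, -0.1905, 0.1187]
orientation: [1.918, 2.485, 0.002]
force: [0.1, -0.5, -2.2]
grip_width: 0.0221
[-0.1075  0.1459 -0.0008] [0.0023 0.0007 0.1766]
[-0.1075  0.1457  0.0727] [0.0023 0.0007 0.1766]
```

```bash
python3 -m crank '[[-0.02,0.02,0,0,0,0.02,0.15],[-0.04,0.045,0,0,0,0.05,0.15],[-0.06,0.07,0,0,0,0.08,0.15],[-0.08,0.1,0,0,0,0.11,0.15],[-0.095,0.125,0,0,0,0.15,0.15],[-0.1075,0.1458,0,0.002,0,0.1766,0.15],[-0.1075,0.1458,0.02,0.002,0,0.1766,0.15],[-0.1075,0.1458,0.04,0.002,0,0.1766,0.15],[-0.1075,0.1458,0.06,0.002,0,0.1766,0.15],[-0.1075,0.1458,0.0727,0.002,0,0.1766,0.15],[-0.1075,0.1458,0.0727,0.002,0,0.1766,0.15],[-0.1075,0.1458,0.0727,0.002,0,0.1766,0.15]]'; python3 -c "
from h import *
a=viewer.capture('top');b=viewer.capture('side')
s=telemetry.state();print(inv(s['position']),s['force'],s['ft_torque']);to((*lk(-.365),.0465,L[2]))
A=cv2.resize(a[120:220,190:315],None,fx=4,fy=4,interpolation=2);B=cv2.resize(b[170:270,260:335],None,fx=4,fy=4,interpolation=2)
cv2.imwrite('pics/h3.png',np.hstack([A,B]))"
```

```text
t: 11.35
position: [0.6004, -0.2573, 0.0458]
orientation: [-2.131, -2.307, 0.001]
force: [-0.1, 0.1, -1.1]
grip_width: 0.0227
[-0.36555811 -0.00086146] [ 0.04397657  0.11051275 -0.5994106 ] [-0.02586373  0.03307813 -0.02699054]
[ 0.0006 -0.0009  0.0013] [ 0.0023  0.002  -0.0001]
```

View pics/h3.png

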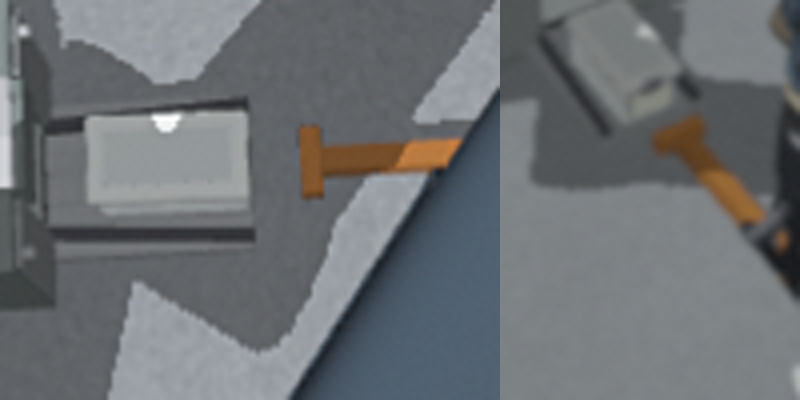

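The head at (311,161) is aligned with the box's rear end at (248,157), level and just above the bench. Pushing slowly.

```bash
python3 -c "
from h import *
w=px2w('top',[(300/4+189.63,161/4+119.63),(250/4+189.63,160/4+119.63)],[.034,.04]);print([inv(x) for x in w])"; python3 -m crank '[[0.01,-0.001,0,0,0,0,0.15],[0.02,-0.001,0,0,0,0,0.15],[0.028,-0.001,0,0,0,0,0.15],[0.034,-0.001,0,0,0,0,0.15],[0.04,-0.001,0,0,0,0,0.15],[0.046,-0.001,0,0,0,0,0.15],[0.052,-0.001,0,0,0,0,0.15],[0.058,-0.001,0,0,0,0,0.15],[0.064,-0.001,0,0,0,0,0.15],[0.07,-0.001,0,0,0,0,0.15]]';python3 -c "
from h import *
s=telemetry.state();print(inv(s['position']),s['force'],s['ft_torque'])"
```

```text
[array([-0.16349853,  0.00204735]), array([-0.13255947,  0.00118259])]
t: 12.45
position: [0.5957, -0.1902, 0.0484]
orientation: [2.127, 2.302, -0.004]
force: [1.2, -8.7, 0.8]
grip_width: 0.022
[-2.97443366e-01 -2.54857946e-04] [ 1.17643617 -8.67031067  0.80476546] [-1.46374406e+00 -3.86780396e-05  1.02107487e-01]
```

```bash
python3 -m crank '[[0.005,0,0.001,0,0,0,0.15],[0.01,0,0.001,0,0,0,0.15],[0.015,0,0.001,0,0,0,0.15],[0.02,0,0.001,0,0,0,0.15],[0.026,0,0.001,0,0,0,0.15],[0.032,0,0.001,0,0,0,0.15],[0.038,0,0.001,0,0,0,0.15],[0.044,0,0.001,0,0,0,0.15],[0.05,0,0.001,0,0,0,0.15]]';python3 -c "
from h import *
a=viewer.capture('top')
s=telemetry.state();print(inv(s['position']),s['position'],s['force'],s['ft_torque']);to((*lk(-.2),.047,L[2]))
cv2.imwrite('pics/h4.png',cv2.resize(a[110:220,130:310],None,fx=4,fy=4,interpolation=2))"
```

```text
t: 13.35
position: [0.5931, -0.1436, 0.049]
orientation: [2.125, 2.294, -0.009]
force: [1.2, -8.8, 2.4]
grip_width: 0.0221
[-0.24947634 -0.00133702] [ 0.59297106 -0.14228     0.04883574] [ 0.82553528 -7.99014189  1.42686829] [-1.17768227 -0.13806512 -0.09075958]
[ 0.0495 -0.0015  0.0012] [ 0.0057  0.0127 -0.0024]
```

View pics/h4.png

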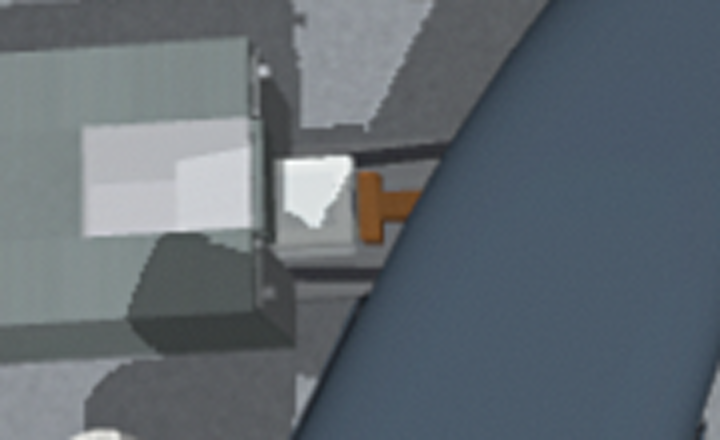

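The box is halfway through the flap and the head at (370,208) is centred on its end. Continuing.

```bash
python3 -m crank '[[0.006,-0.001,0.001,0,0.006,0,0.15],[0.012,-0.001,0.001,0,0.012,0,0.15],[0.018,-0.0015,0.001,0,0.012,0,0.15],[0.024,-0.0015,0.001,0,0.012,0,0.15],[0.03,-0.0015,0.001,0,0.012,0,0.15],[0.036,-0.0015,0.001,0,0.012,0,0.15],[0.042,-0.0015,0.001,0,0.012,0,0.15],[0.048,-0.0015,0.001,0,0.012,0,0.15],[0.054,-0.0015,0.001,0,0.012,0,0.15],[0.06,-0.0015,0.001,0,0.012,0,0.15],[0.066,-0.0015,0.001,0,0.012,0,0.15],[0.072,-0.0015,0.001,0,0.012,0,0.15],[0.078,-0.0015,0.001,0,0.012,0,0.15],[0.084,-0.0015,0.001,0,0.012,0,0.15],[0.09,-0.0015,0.001,0,0.012,0,0.15],[0.096,-0.0015,0.001,0,0.012,0,0.15],[0.102,-0.0015,0.001,0,0.012,0,0.15]]';python3 -c "
from h import *
s=telemetry.state();print(inv(s['position']),s['position'],s['force'],s['ft_torque']);to((*lk(-.12),.047,L[2]))"
```

```text
t: 15.1
position: [0.5843, -0.0426, 0.0475]
orientation: [2.13, 2.297, 0.002]
force: [0.9, -6.6, 1.9]
grip_width: 0.0223
[-0.14941795 -0.00062087] [ 0.58430056 -0.04259542  0.04754896] [ 0.90286829 -6.59361183  1.85655987] [-1.11607223 -0.0111136  -0.07924498]
[ 0.0294 -0.0007  0.0004] [ 0.0071  0.0054 -0.0039]
```

```bash
cat > f.py <<'E'
from h import *
s=telemetry.state();f=s['force'];print("head",round(inv(s['position'])[0]+.201,4),"y",inv(s['position'])[1].round(4),"Fx",round(f[0]*np.cos(L[2])+f[1]*np.sin(L[2]),2))
E
python3 -m crank '[[0.003,-0.0005,0,0,0,0,0.15],[0.006,-0.0005,0,0,0,0,0.15],[0.009,-0.0005,0,0,0,0,0.15],[0.012,-0.0005,0,0,0,0,0.15],[0.015,-0.0005,0,0,0,0,0.15]]';python3 f.py
python3 -m crank '[[0.002,0,0,0,0,0,0.15],[0.004,0,0,0,0,0,0.15],[0.005,0,0,0,0,0,0.15]]';python3 f.py
```

```text
t: 15.6
position: [0.582, -0.0279, 0.0468]
orientation: [2.13, 2.297, -0.001]
force: [0.5, -3.9, -2.3]
grip_width: 0.022
head 0.0664 y 0.0005 Fx -3.89
t: 15.9
position: [0.5814, -0.0227, 0.0466]
orientation: [2.13, 2.298, -0.001]
force: [1.2, -4.7, -1.8]
grip_width: 0.0222
head 0.0716 y 0.0007 Fx -4.81
```

```bash
for i in 1; do python3 -m crank '[[0.001,-0.0005,0,0,0,0,0.15],[0.002,-0.0005,0,0,0,0,0.15],[0.003,-0.0005,0,0,0,0,0.15]]';python3 f.py
python3 -m crank '[[0.001,0,0,0,0,0,0.15],[0.002,0,0,0,0,0,0.15],[0.003,0,0,0,0,0,0.15]]';python3 f.py
python3 -m crank '[[0.001,0,0,0,0,0,0.15],[0.002,0,0,0,0,0,0.15]]';python3 f.py; done | grep head
```

```text
head 0.0746 y 0.0012 Fx -4.87
head 0.0758 y 0.0011 Fx -9.03
head 0.0758 y 0.0012 Fx -9.76
```

```bash
python3 -m crank '[[0.001,0,0,0,0,0,0.15],[0.002,0,0,0,0,0,0.15],[0.003,0,0,0,0,0,0.15]]' |grep posi;python3 f.py
python3 -m crank '[[0,0,0,0,0,0,0.15]]'>/dev/null;python3 f.py;python3 -m crank '[[0.002,0,0,0,0,0,0.15],[0.004,0,0,0,0,0,0.15]]'|grep posi;python3 f.py
```

```text
position: [0.5806, -0.0185, 0.048]
head 0.0759 y 0.0011 Fx -12.74
head 0.0758 y 0.0013 Fx -0.69
position: [0.5806, -0.0181, 0.0492]
head 0.0763 y 0.0011 Fx -14.68
```

```bash
python3 -m crank '[[0.002,0,0.001,0,0,0,0.15],[0.004,0,0.001,0,0,0,0.15],[0.005,0,0.001,0,0,0,0.15],[0.006,0,0.001,0,0,0,0.15]]' |grep -v grip;python3 f.py
```

```text
t: 17.7
position: [0.5812, -0.017, 0.0502]
orientation: [2.119, 2.274, -0.035]
force: [-0.4, -16.6, 3.6]
head 0.0774 y 0.0004 Fx -16.54
```

```bash
cat > f.py <<'E'
from h import *
s=telemetry.state();f=s['force'];h=s['position']+R.from_rotvec(s['orientation']).apply([.201,0,.0205]);print("head",inv(h).round(4),"z",h[2].round(4),"tcpz",s['position'][2].round(4),"F",round(f[0]*np.cos(L[2])+f[1]*np.sin(L[2]),2),f[2].round(1),"t",s['t'].__round__(2))
E
python3 -c "
from h import *
to((*lk(-.12),.047,L[2]))"
python3 f.py;python3 -m crank '[[0,0,0,0,0,0,0.15],[-0.002,0,0,0,0,0,0.15]]' >/dev/null;python3 f.py;python3 -c "
from h import *
to((*lk(-.12),.047,L[2]))"
```

```text
[0.0038 0.0004 0.003 ] [ 0.0061  0.0396 -0.0092]
head [ 0.0764 -0.0016] z 0.0218 tcpz 0.0502 F -16.54 3.6 t 17.7
head [ 0.0762 -0.001 ] z 0.023 tcpz 0.0505 F 2.22 -0.0 t 17.9
[0.004  0.0007 0.0033] [ 0.0058  0.0349 -0.0081]
```

```bash
python3 -m crank '[[-0.002,0,0,0.003,0.02,-0.004,0.15],[-0.004,0.0005,0.001,0.006,0.035,-0.008,0.15],[-0.004,0.0005,0.002,0.006,0.035,-0.008,0.15],[-0.004,0.0005,0.002,0.006,0.035,-0.008,0.15]]' >/dev/null;python3 f.py;python3 -c "
from h import *
a=viewer.capture('top');b=viewer.capture('side')
to((*lk(-.12),.047,L[2]))
A=cv2.resize(a[120:220,130:230],None,fx=4,fy=4,interpolation=2);B=cv2.resize(b[130:230,220:320],None,fx=4,fy=4,interpolation=2)
cv2.imwrite('pics/h5.png',np.hstack([A,B]))"
```

```text
head [0.0753 0.0007] z 0.0268 tcpz 0.0462 F 4.24 -6.8 t 18.3
[ 0.0058  0.0006 -0.0006] [-0.0017 -0.0052  0.0003]
```

View pics/h5.png

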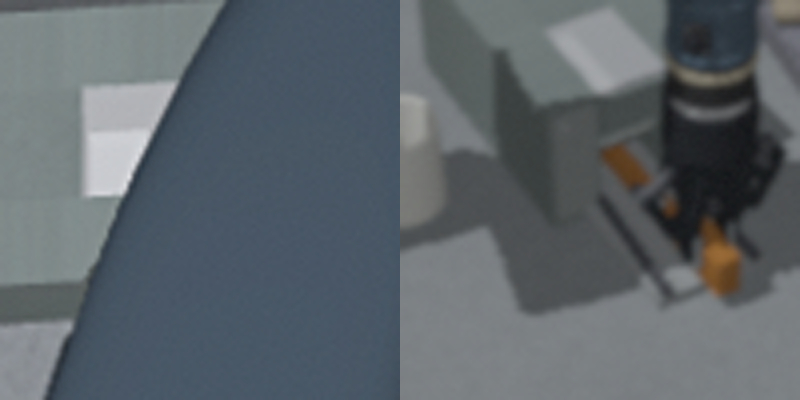

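The side view shows the stick entering under the flap, with the gripper (at (710,180)) clear of guides and housing. Pushing on, held level.

```bash
python3 -m crank '[[0.002,0,0.0,0,0,0,0.15],[0.004,0,0.0,0,0.005,0,0.15],[0.006,0,0.0,0,0.01,0,0.15],[0.008,0,0,0,0.015,0,0.15]]' >/dev/null;python3 f.py;python3 -m crank '[[0.003,0,0.002,0,0.02,0,0.15],[0.005,0,0.002,0,0.03,0,0.15]]' >/dev/null;python3 f.py;python3 -m crank '[[0.004,0,0.002,0,0.03,0,0.15],[0.006,0,0.002,0,0.03,0,0.15]]' >/dev/null;python3 f.py;
```

```text
head [0.0781 0.0005] z 0.0274 tcpz 0.0461 F -12.57 -5.1 t 18.8
head [0.0786 0.0006] z 0.0285 tcpz 0.0433 F -10.81 -6.4 t 19.0
head [0.0792 0.0002] z 0.0307 tcpz 0.0418 F -13.4 -3.4 t 19.2
```

```bash
python3 -m crank '[[0.003,0,-0.002,0,-0.01,0,0.15],[0.005,0,-0.003,0,-0.02,0,0.15],[0.006,0,-0.003,0,-0.02,0,0.15]]' >/dev/null;python3 f.py;python3 -m crank '[[0.004,0,0,0,0,0,0.15],[0.006,0,0,0,0,0,0.15]]' >/dev/null;python3 f.py
```

```text
head [0.0798 0.    ] z 0.0285 tcpz 0.0459 F -12.81 -1.9 t 19.5
head [ 0.0803 -0.0003] z 0.0274 tcpz 0.0471 F -15.38 0.1 t 19.7
```

```bash
python3 -m crank '[[0.004,0,0,0,0.005,0,0.15],[0.006,0,0,0,0.01,0,0.15],[0.007,0,0,0,0.01,0,0.15]]' >/dev/null;python3 f.py;python3 -m crank '[[0.004,0,0,0,0.005,0,0.15],[0.006,0,0,0,0.01,0,0.15],[0.007,0,0,0,0.01,0,0.15]]' >/dev/null;python3 f.py
```

```text
head [ 0.0818 -0.0004] z 0.028 tcpz 0.0481 F -14.81 -0.2 t 20.0
head [ 0.0832 -0.0004] z 0.0284 tcpz 0.0489 F -14.4 -0.6 t 20.3
```

```bash
python3 -m crank '[[-0.002,0,0.001,0,-0.005,0,0.15],[-0.004,0,0.001,0,-0.01,0,0.15],[-0.005,0,0.002,0,-0.02,0,0.15],[-0.005,0,0.002,0,-0.02,0,0.15]]' >/dev/null;python3 f.py;for i in 1 2 3; do :; done; python3 -m crank '[[0.001,0,0,0,0,0,0.15],[0.002,0,0,0,0,0,0.15]]' >/dev/null;python3 f.py; python3 -m crank '[[0.001,0,0,0,0,0,0.15],[0.002,0,0,0,0,0,0.15]]' >/dev/null;python3 f.py; python3 -m crank '[[0.001,0,0,0,0,0,0.15],[0.002,0,0,0,0,0,0.15]]' >/dev/null;python3 f.py; python3 -m crank '[[0.001,0,0,0,0,0,0.15],[0.002,0,0,0,0,0,0.15]]' >/dev/null;python3 f.py
```

```text
head [ 0.0813 -0.0005] z 0.0241 tcpz 0.0471 F 5.89 -1.2 t 20.7
head [ 0.0825 -0.001 ] z 0.0244 tcpz 0.048 F -4.48 1.6 t 20.9
head [ 0.0826 -0.0013] z 0.0242 tcpz 0.0486 F -7.14 2.0 t 21.1
head [ 0.0826 -0.0015] z 0.0239 tcpz 0.0491 F -8.03 1.6 t 21.3
head [ 0.0825 -0.0016] z 0.0235 tcpz 0.0495 F -8.56 2.1 t 21.5
```

The box re-contacts at 82.5 mm against 75.8 mm at first touch, so the backstop has given about 6.5 mm. Withdrawing.

```bash
python3 -c "
from h import *
to((*lk(-.16),.048,L[2]),(*lk(-.37),.048,L[2]))"
```

```text
[-0.0421  0.0007  0.0027] [-0.0053  0.0275 -0.0096]
[-0.252   0.0027  0.0085] [-0.0053  0.0275 -0.0096]
```

```bash
python3 -m crank '[[-0.004,0,0,0,0,0,0.15],[-0.01,0,0.0005,0,0.01,-0.005,0.15],[-0.02,0,0.001,0,0.02,-0.01,0.15],[-0.03,0,0.002,-0.005,0.0275,-0.01,0.15],[-0.042,0.0007,0.0027,-0.005,0.0275,-0.01,0.15],[-0.056,0.001,0.003,-0.005,0.0275,-0.01,0.15],[-0.07,0.001,0.0035,-0.005,0.0275,-0.01,0.15],[-0.084,0.001,0.004,-0.005,0.0275,-0.01,0.15],[-0.098,0.001,0.0045,-0.005,0.0275,-0.01,0.15],[-0.112,0.001,0.005,-0.005,0.0275,-0.01,0.15],[-0.126,0.0015,0.005,-0.005,0.0275,-0.01,0.15],[-0.14,0.0015,0.005,-0.005,0.0275,-0.01,0.15],[-0.155,0.002,0.006,-0.005,0.0275,-0.01,0.15],[-0.17,0.002,0.006,-0.005,0.0275,-0.01,0.15],[-0.19,0.002,0.007,-0.005,0.0275,-0.01,0.15],[-0.21,0.0025,0.007,-0.005,0.0275,-0.01,0.15],[-0.23,0.0025,0.008,-0.005,0.0275,-0.01,0.15],[-0.252,0.0027,0.008,-0.005,0.0275,-0.01,0.15],[-0.252,0.0027,0.008,-0.005,0.0275,-0.01,0.15]]'; python3 f.py; python3 -c "
from h import *
a=viewer.capture('top');b=viewer.capture('side')
for q in finder.boxes_of('flap','side')[:2]: print(q)
A=cv2.resize(a[120:220,130:330],None,fx=4,fy=4,interpolation=2)[:,:];B=cv2.resize(b[130:270,220:330],None,fx=4,fy=4,interpolation=2)
C=np.zeros((560,800,3),np.uint8);C[:400,:]=A;C=np.hstack([C[:400,240:680],B[:400]])
cv2.imwrite('pics/h6.png',C[:,:800])"
```

```text
t: 23.4
position: [0.6014, -0.2669, 0.0485]
orientation: [2.134, 2.303, -0.002]
force: [0.8, 0.2, -2.4]
grip_width: 0.0222
head [-0.1734 -0.0005] z 0.0275 tcpz 0.0485 F 0.13 -2.4 t 23.4
{'xyz': [0.5663, 0.108, 0.0488], 'conf': 0.65}
```

View pics/h6.png

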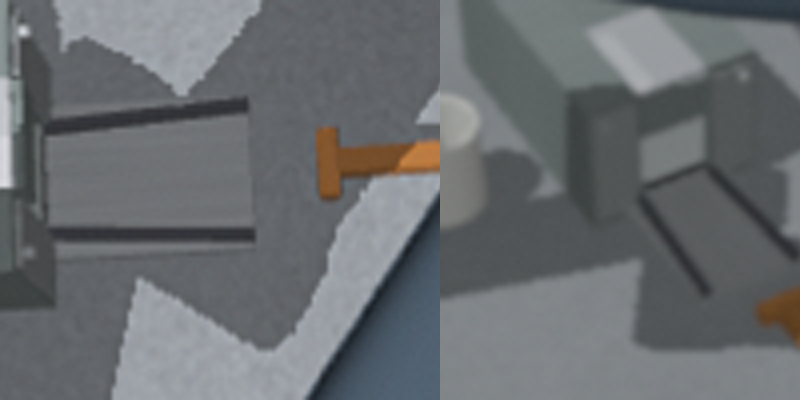

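The flap is shut (672,150) and the sill is empty; the head at (328,162) is clear of it. Laying the stick on the bench on the near side of the sill.

```bash
python3 -c "
from h import *
to((*lk(-.37),.09,L[2]),(*lk(-.27,.11),.09,L[2]),(*lk(-.27,.11),.031,L[2]))"
```

```text
[ 0.0004  0.0002 -0.0418] [-0.0007 -0.0007 -0.0002]
[ 0.1003 -0.1098 -0.0417] [-0.0007 -0.0007 -0.0002]
[ 0.1003 -0.1098  0.0173] [-0.0007 -0.0007 -0.0002]
```

```bash
python3 -m crank '[[0,0,-0.02,0,0,0,0.15],[0,0,-0.042,0,0,0,0.15],[0.02,-0.022,-0.042,0,0,0,0.15],[0.04,-0.044,-0.042,0,0,0,0.15],[0.06,-0.066,-0.042,0,0,0,0.15],[0.08,-0.088,-0.042,0,0,0,0.15],[0.1,-0.11,-0.042,0,0,0,0.15],[0.1,-0.11,-0.042,0,0,0,0.15],[0.1,-0.11,-0.025,0,0,0,0.15],[0.1,-0.11,-0.01,0,0,0,0.15],[0.1,-0.11,0.003,0,0,0,0.15],[0.1,-0.11,0.01,0,0,0,0.15],[0.1,-0.11,0.014,0,0,0,0.15],[0.1,-0.11,0.017,0,0,0,0.15],[0.1,-0.11,0.018,0,0,0,0.15],[0.1,-0.11,0.018,0,0,0,0.15]]';python3 f.py
```

```text
t: 25.15
position: [0.4839, -0.1719, 0.0315]
orientation: [-2.13, -2.308, -0.002]
force: [-2.1, -0.4, 4.6]
grip_width: 0.022
head [-0.0693  0.1098] z 0.0112 tcpz 0.0315 F -0.19 4.6 t 25.15
```

Contact is felt (+4.6 N). Opening and lifting off.

```bash
python3 -m crank '[[0,0,0,0,0,0,0.2],[0,0,0,0,0,0,0.3],[0,0,0,0,0,0,0.45],[0,0,0,0,0,0,0.5],[0,0,0,0,0,0,0.5],[0,0,-0.02,0,0,0,0.5],[0,0,-0.05,0,0,0,0.5],[0,0,-0.09,0,0,0,0.5],[0,0,-0.13,0,0,0,0.5],[-0.04,-0.02,-0.15,0,0,0,0.5],[-0.08,-0.04,-0.15,0,0,0,0.5],[-0.12,-0.06,-0.15,0,0,0,0.5],[-0.16,-0.08,-0.15,0,0,0,0.5],[-0.2,-0.1,-0.15,0,0,0,0.5],[-0.2,-0.1,-0.15,0,0,0,0.5],[-0.2,-0.1,-0.15,0,0,0,0.5]]';python3 -c "
from h import *
a=viewer.capture('top');b=viewer.capture('side')
for n in ['short_box_mid','tub','mug','rock','lens','stick_grip','flap','long_box_mid']:
  for q in finder.boxes_of(n,'top')[:2]+finder.boxes_of(n,'side')[:2]: print(n,q)
A=cv2.resize(a[70:270,130:400],None,fx=2,fy=2,interpolation=2);B=b[120:320,210:400]
B=cv2.resize(B,None,fx=2,fy=2)[:400,:260]
cv2.imwrite('pics/h7.png',np.hstack([A,B]))"
```

```text
t: 26.75
position: [0.3995, -0.3801, 0.1808]
orientation: [-2.133, -2.305, -0.003]
force: [0.3, 0.3, -0.4]
grip_width: 0.0428
short_box_mid {'xyz': [0.5652, -0.3536, 0.0394], 'conf': 0.89}
short_box_mid {'xyz': [0.56, -0.3646, 0.0374], 'conf': 0.77}
tub {'xyz': [0.7574, -0.0974, 0.0633], 'conf': 0.97}
tub {'xyz': [0.5547, 0.1946, 0.1321], 'conf': 0.45}
tub {'xyz': [0.76, -0.1132, 0.05], 'conf': 0.57}
mug {'xyz': [0.3814, 0.1971, 0.0325], 'conf': 0.67}
mug {'xyz': [0.4721, -0.0985, 0.0168], 'conf': 0.55}
mug {'xyz': [0.3827, 0.17, 0.0539], 'conf': 0.65}
rock {'xyz': [0.7418, 0.0159, 0.0337], 'conf': 0.86}
rock {'xyz': [0.7405, 0.0091, 0.0238], 'conf': 0.49}
lens {'xyz': [0.7257, -0.2752, 0.0103], 'conf': 0.79}
lens {'xyz': [0.7248, -0.2838, 0.0085], 'conf': 0.84}
stick_grip {'xyz': [0.2646, -0.2578, 0.0154], 'conf': 0.79}
stick_grip {'xyz': [0.4776, -0.0963, 0.0167], 'conf': 0.67}
stick_grip {'xyz': [0.1904, -0.3644, 0.0169], 'conf': 0.96}
stick_grip {'xyz': [0.467, -0.0334, 0.0206], 'conf': 0.78}
flap {'xyz': [0.7401, 0.0156, 0.0306], 'conf': 0.29}
```

View pics/h7.png

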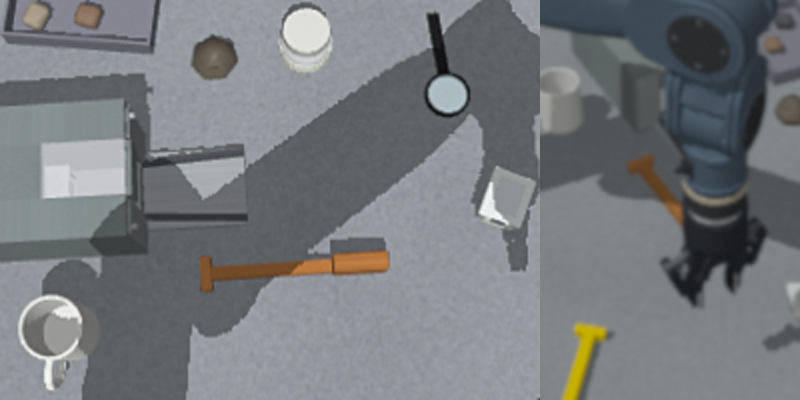

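The stick lies flat beside the sill (295,268) and the flap end is clear. The bystanders are where they were. A light patch under the roof window at (57,180) may be the box's rear end, so I compute that and hand in.

```bash
python3 -c "
from h import *
print([inv(w) for w in px2w('top',[(72/2+129.75,182/2+69.75)],.06)]);s=telemetry.state();print(s['t'],abs(s['qd']).max())
robot.close_job()"
```

```text
[array([ 0.07847528, -0.00355568])]
27.65 0.0015544790823394787
the job is handed in; nothing more can be done
```

The long box is in the locker behind the shut flap, the wooden stick lies on the bench beside the sill, and the job was handed in at about 28 s.

- **Placing and pushing:** I set the box on the sill between the guides. With the stick I slid it through the flap until it met resistance with its rear end about 76 mm past the flap.
- **Backstop:** It gave at about 13–15 N on the wrist, with a peak of 16.5 N before it moved. Backing off and touching again put the box at about 82.5 mm, so the backstop gave about 6.5 mm. The stick may have slipped up to 1.5 mm in the grip, so the true figure is about 5–6.5 mm.
- **Last checks:**
  - A patch seen through the roof window, probably the box's rear end, is at about 78 mm. That is about 4 mm short of the push figure and puts the box centre at 128–132 mm.
  - The flap looked shut once the stick was out. At the end the flap detector gave only a weak false hit on the rock.
  - The stick looked flat on the bench, though its height was not measured.
  - The bystanders were found within about 5 mm of their first positions where both readings exist. The jar and mug have that check from the top camera only.
- **Not directly seen:** The backstop stays hidden, so its travel is inferred from touch. While I pushed, the stick tilted nose-down and probably scraped the lane floor, which may explain the 16.5 N peak. I levelled it and pushed on.

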